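# Unhook the deep hanging bin and stand it in the tray

### The arm

A 6-joint arm with a two-finger parallel gripper is mounted at the origin on a cart in front of the work surface, level with it; the furniture and walls round the work are solid. World frame = base frame: x ahead of the robot, y to its left, z up, the work surface at z = 0. Lengths are in m, angles in rad, forces in N, time in s.
With the tool pointing down it reaches from about 0.375 to 0.75 m from the base axis. Payload 9 kg.
Tool frame: the origin (TCP) lies midway between the tips of the shut fingers; the grasp point (between the pads) lies 19 mm behind it; z points along the fingers, y is the line along which they close (so a half turn about z gives the same grasp; the last joint's range is limited). The gripper opens to 85 mm and grips with 20 to 120 N. Pads are 22 mm wide; open, the fingers measure 114 mm over their backs; the gripper's body (76 mm by 85 mm) begins 54 mm behind the grasp point. The pads swing forward as they close: fully open they stand 13 mm farther back than shut.
Start: joints at [-1.344, 0.104, 0.097, 1.564, 0, 1.353], TCP at [0.258, -0.542, 0.231] pointing down, gripper open.
Joint ranges: [-2.99, 2.99], [-0.84, 1.86], [-1.1, 1.16], [-1.84, 2.11], [-1.51, 1.56], [-3.14, 3.14]. Speed limits (rad/s): [2.22, 2.22, 2.57, 3.14, 3.14, 3.14].

### API

Orientations are given as a unit quaternion [w, x, y, z].
In Python, from workcell import get_state, capture, camera_info, workorder gives the robot as it stands. The module is installed in compiled form; this text tells all that it offers.
- The arm moves only by the shell command python3 -m jog 'ROWS' [OPENING] [FORCE]. ROWS is JSON, one flat list of numbers, 4 for each row, row after row: the shift along the tool's x, y, z in mm, then the turn about the tool's z in degrees. A call has 1 to 10 rows; each row shifts and turns the commanded pose from where the row before left it, along the tool's axes as they then stand; what a row does not reach is not made up. A row lasts 1/10 s, in which the tool goes at most 50 mm and 8.59 degrees, less where a joint would pass 70% of its speed; a pose out of reach is approached as far as the arm can. A call is refused whole if a number of a shift passes 50 or a number of a turn 8.59, either way. A call with a gripper value outside its range is refused whole. OPENING is the closure, from 0 (fully open) to 1 (shut), set as the call begins (- or left out, the last holds). The fingers move at their own pace and stop on an object; FORCE is the grip in N (left out, the last holds). Time passes only in rows, so rows that do not move let the fingers close. It gives the time, the measured TCP pose, the force, the opening and the grip force at its end, in the units of the state.
- get_state(): the state, without advancing time (a new reading comes with each control period).
- capture(name): name is "side" or "top"; returns the picture (480x640x3 uint8, blue, green, red); there is no depth.
- camera_info(name): a dict with "K" (3x3 intrinsics, pixels), "R" (3x3) and "t" (3): a world point X has camera coordinates R X + t. Camera axes: x right, y down, z forward; pixel columns grow to the right and rows downward; lengths in m; the calibration is good to about 2 mm. A picture is of the moment at which its call begins. camera_info takes no time and is no camera call.
- workorder.hand_in(): hands the job in; it is judged then, once.
The state is a dict: "time_s": time; "joint_pos": joint angles; "joint_vel": joint speeds; "joint_efforts": joint torques, N m; "position": TCP position; "orientation": TCP orientation; "ft_force": force on the tool from outside, world axes, zero at the start; "ft_torque": the same for the moment, N m; "grip_width": finger opening in m; "grip_force": force on a finger pad.
Only numpy, scipy, OpenCV 4.12 (cv2) and the standard library are available. Lean on these libraries where they do the work, as an engineer would, in place of code of your own. Each camera call takes 0.05 s, during which the arm holds its last target. There are 200 camera calls.

### The job

Take the deep bin off the hanging rail: grip it by its slanted front grip, swing its lower end out and up by about 25 degrees while its nib still hangs on the ledge, so that its foot tab comes out from under the catch, then lift the nib off the ledge. Stand the bin upright, flat on the floor of the steel tray, without dropping it, and let go. Leave the shallow bin hanging and do not shift the beaker, the slide box or the tape roll.

Things in the scene. Friction and masses are not known exactly. Their poses are not given: they have to be found in the camera images.
- stand: Fixed grey stand with an upright panel 260 mm wide, 193 mm high, foot plate 10 mm thick. Origin on the worktop under the middle of the panel's front face; x points away from the robot into the panel (its front face is x = 0, the bins hang at -x), y along the panel, z up. Two bins hang side by side on its ledge, 132 mm apart centre to centre, either one on either side.
- bin_foot (a point): Deep bin: loose grey open tub, outside 60 (x) by 84 (y) by 90 mm high, about 0.25 kg, the other bin's tub being only 45 mm deep. Point: centre of its flat underside, on which it stands steadily. Axes: z up the bin, x from its front wall (robot side) to its back, y across. Hung, it is 60 mm before the panel and 60 mm above the worktop, axes parallel to the stand's.
- bin_grip (a point): Deep bin's front grip: flange 8 mm thick, 60 mm wide (y), 45 mm long, rising from the front wall's top edge and leaning 25 degrees from the bin's vertical towards its front (-x). Point: mid thickness and width, 25 mm up the slant from the wall (20 mm below the free edge), bin frame (-38.6, 0, 110.7) mm. Pinch across the 8 mm, fingers pointing down along the slant. Axes as bin_foot.
- bin_nib (a point): Where the deep bin hangs: its back wall (x = 30 mm) carries a bridge, underside at z = 96 mm, ending in a nib 4 mm thick (x = 44 to 48) that reaches 10 mm down behind the ledge's upstand. Point: bridge underside at the nib's inner face, bin frame (44, 0, 96) mm, hung at the ledge point's x and z. The bin swings about it; while swinging the nib may slide up to 6 mm towards the panel.
- shallow_grip (a point): Same point as bin_grip on the shallow bin, which has the same hooks, back and grip but a tub only 45 mm deep; it must stay hanging.
- tray: Fixed shallow steel tray, outside 170 mm (x) by 190 mm (y), 14 mm high, walls 4 mm, floor about 4 mm thick. Origin at the centre of its underside on the worktop, z up. The bin may stand in it at any heading and anywhere on its floor.
- beaker: Clear empty 80 mm wide, 95 mm high beaker on the worktop, a bystander; origin at the centre of its underside.
- slide_box: Dark slide box 93 x 104 x 38 mm on the worktop, a bystander; origin at the centre of its underside.
- label_tape: Roll of tape lying flat, 97 mm across, 25 mm high, a bystander; origin at the centre of its underside.
- ledge (a point): Aluminium ledge along the panel's whole width: shelf 20 mm deep, upper face at z = 142 mm, with an upstand 4 mm thick along its front edge (stand x = -20 to -16 mm, top z = 156 mm). The bins' nibs hang behind the upstand, 12 mm free between a nib and the panel. The point is the middle of the upstand's rear top edge; axes as the stand.
- catch (a point): Flat aluminium catch strip along the panel's whole width, below the ledge: 18 mm deep from the panel, z = 82 to 86 mm. The bins' foot tabs sit under it. The point is the middle of its front lower edge; axes as the stand.
- bin_tab (a point): Rear end of the deep bin's foot tab, bin frame (59.5, 0, 15) mm: a tongue 6 mm thick and 40 mm wide reaching back from the back wall (x = 30) under the catch strip, 4 mm of play above it. It stops the bin from being lifted straight up by more than 4 mm; with the bin swung out 15 degrees or more about the ledge it is clear of the catch. Axes as bin_foot.

How it is judged:
By the outcome, as a careful person would: the job done as asked, in the order asked, and still so for the second after the job is handed in, with the robot touching nothing.
It also fails if it takes over 45 s, if anything falls off the work surface, if the arm or the gripper's body presses on something with over 40 N, if the wrist force passes 120 N, or if a joint passes its speed limit or range.

## Working session

There is one attempt and no reset: what is moved stays moved. The work goes in short steps, Python scripts to look and compute and a shell command to move; the robot and the scene stay as the last step left them, time stands still between calls to the robot, and variables do not carry over. Pictures are saved under pics/ and viewed, at most 10 in all, crops included, and the job is handed in when it is done.

```bash
mkdir -p pics; python3 - <<'E'
from workcell import *
import cv2
s=get_state();print(s)
for n in("side","top"):
    cv2.imwrite(f"pics/{n}0.png",capture(n));print(n,camera_info(n))
E
```

```text
{'time_s': 0.0, 'joint_pos': array([-1.34366940e+00,  1.04717686e-01,  9.64509136e-02,  1.56387436e+00,
        2.09372825e-05,  1.35308691e+00]), 'joint_vel': array([-0.00015016,  0.00132519, -0.0001902 ,  0.00040503, -0.0017112 ,
       -0.00133097]), 'joint_efforts': array([-2.84513771e-03, -5.56929624e+01,  5.03648579e+01,  1.66035164e-02,
       -7.67508773e-04,  2.37281358e-05]), 'position': array([ 0.25811969, -0.5412763 ,  0.23050145]), 'orientation': array([-6.72443747e-04,  9.75366661e-01,  2.20588813e-01,  7.30235909e-06]), 'ft_force': array([-0.34228334, -0.40006326,  0.87275761]), 'ft_torque': array([ 0.01623105, -0.04273052, -0.00111828]), 'grip_force': 0.0, 'grip_width': 0.08535992199526403}
side {'K': array([[623.0194786 ,   0.        , 323.47285495],
       [  0.        , 623.0194786 , 225.95968526],
       [  0.        ,   0.        ,   1.        ]]), 'R': array([[ 0.2725549 , -0.96212026,  0.00619944],
       [-0.84084845, -0.2413222 , -0.48449714],
       [ 0.46764058,  0.12683928, -0.87477088]]), 't': array([-0.09959297,  0.54537239,  1.47332089])}
top {'K': array([[611.59972415,   0.        , 322.94862868],
       [  0.        , 611.59972415, 243.82999946],
       [  0.        ,   0.        ,   1.        ]]), 'R': array([[ 0.01217932, -0.99979798,  0.01598933],
       [-0.98924489, -0.01437865, -0.14556029],
       [ 0.14576079, -0.01404454, -0.98922017]]), 't': array([0.0542063 , 0.56793324, 1.50906674])}
```

View pics/side0.png

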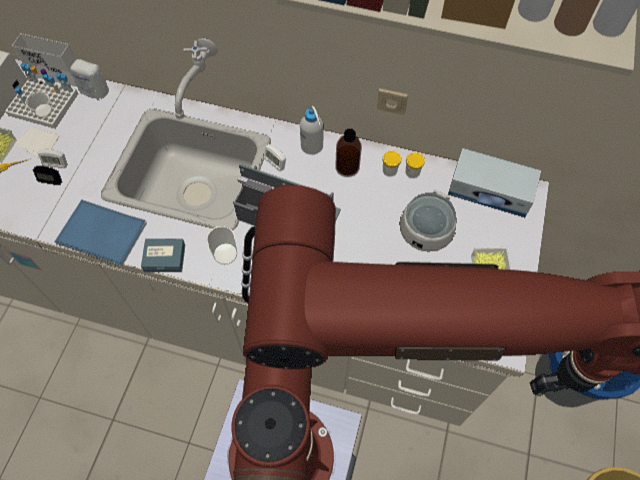

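View pics/top0.png

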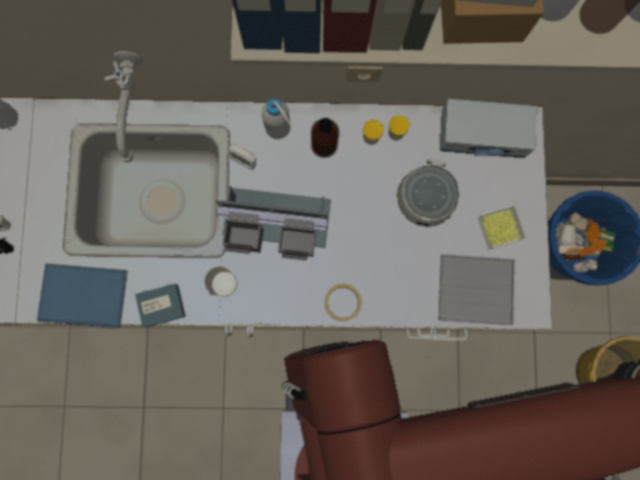

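The top view shows the stand around (275,215), bins at (243,235) and (298,238), tray (477,290), beaker (223,283), slide box (160,305) and tape (343,302). The arm hides the stand in the side view.

```bash
cat > h.py <<'E'
from workcell import *
import numpy as np,cv2
from scipy.spatial.transform import Rotation as Ro
def ray(n,uv):
    c=camera_info(n);d=c["R"].T@np.linalg.inv(c["K"])@np.r_[uv,1.];return -c["R"].T@c["t"],d
def atz(n,uv,z):
    o,d=ray(n,uv);return o+d*(z-o[2])/d[2]
def tri(a,b):
    o1,d1=ray("side",a);o2,d2=ray("top",b)
    d1/=np.linalg.norm(d1);d2/=np.linalg.norm(d2)
    s=np.linalg.lstsq(np.c_[d1,-d2],o2-o1,rcond=None)[0]
    p,q=o1+d1*s[0],o2+d2*s[1];return (p+q)/2,np.linalg.norm(p-q)
def proj(n,X):
    c=camera_info(n);p=c["K"]@(c["R"]@np.array(X)+c["t"]);return p[:2]/p[2]
def rot():
    s=get_state();q=s["orientation"];return np.array(s["position"]),Ro.from_quat([q[1],q[2],q[3],q[0]]).as_matrix()
def crop(n,x,y,w,h,k,f):
    cv2.imwrite(f,cv2.resize(capture(n)[y:y+h,x:x+w],None,fx=k,fy=k,interpolation=cv2.INTER_CUBIC))
E
python3 - <<'E'
from h import *
np.set_printoptions(precision=3,suppress=True)
crop("top",205,170,150,110,5,"pics/top1.png")
print(ray("side",(320,240))[0],ray("top",(320,240))[0])
for u in [(243,235),(298,238)]:print(atz("top",u,.15))
for u in [(441,256),(514,257),(512,323),(440,321)]:print("tray",atz("top",u,.014))
print("beaker",atz("top",(223,283),.09),"slide",atz("top",(160,305),.038),"tape",atz("top",(343,302),.025))
p,R=rot();print(p,R)
E
```

```text
[-0.203 -0.151  1.554] [0.341 0.084 1.575]
[0.569 0.252 0.15 ]
[0.564 0.122 0.15 ]
tray [ 0.544 -0.244  0.014]
tray [ 0.544 -0.433  0.014]
tray [ 0.375 -0.422  0.014]
tray [ 0.377 -0.238  0.014]
beaker [0.46  0.304 0.09 ] slide [0.408 0.466 0.038] tape [0.422 0.009 0.025]
[ 0.258 -0.541  0.231] [[ 0.903  0.43  -0.   ]
 [ 0.43  -0.903  0.001]
 [ 0.    -0.001 -1.   ]]
```

View pics/top1.png

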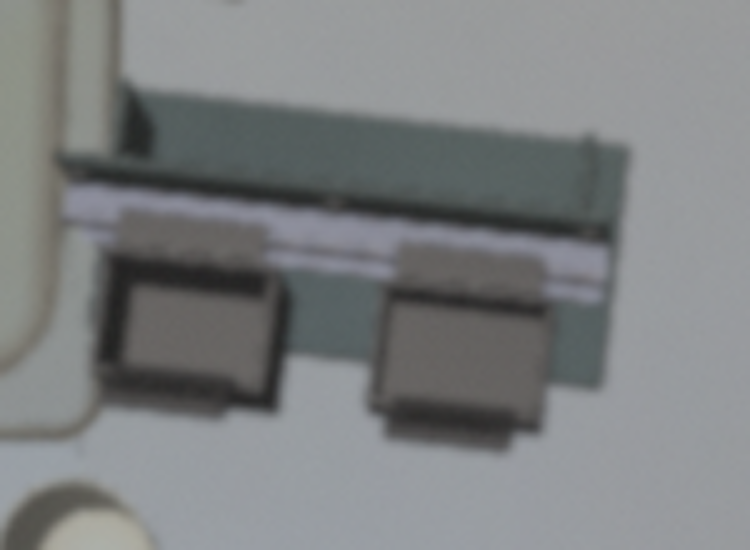

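Crop: the left bin (y≈0.25) has the deeper, smaller-looking floor, so it is the deep one. I'll turn the tool to the stand's heading and move so the side camera can see.

```bash
python3 - <<'E'
from h import *
np.set_printoptions(precision=4,suppress=True)
f=lambda u:(205+u[0]/5,170+u[1]/5)
for z,us in((.193,[(60,158),(612,225)]),(.156,[(62,215),(605,298)]),(.191,[(105,398),(222,415),(385,432),(507,448)])):
    P=[atz("top",f(u),z) for u in us]
    for i in range(0,len(P),2):
        d=P[i+1]-P[i];print(P[i],P[i+1],np.linalg.norm(d),np.degrees(np.arctan2(-d[0],d[1]*-1))*-1, np.degrees(np.arctan2(d[0],-d[1])))
E
python3 -m jog '[0,0,-20,-8.2,0,0,-20,-8.2,0,0,-20,-8.2,0,0,-20,-8.2,0,0,-20,-8.2,0,0,-20,-8.2,0,0,-20,-8.2]' 0.4 30
python3 -m jog '[30,30,0,0,30,30,0,0,30,30,0,0,30,30,0,0,30,30,0,0,30,10,0,0,0,0,0,0]'
python3 - <<'E'
from h import *
cv2.imwrite("pics/side2.png",capture("side"));print(get_state()["joint_pos"],rot())
E
```

```text
[0.6394 0.3089 0.193 ] [0.6119 0.0545 0.193 ] 0.2558438819103416 -6.16733748348294 -6.16733748348294
[0.62  0.313 0.156] [0.5842 0.0566 0.156 ] 0.2588000280955933 -7.960673410305418 -7.960673410305418
[0.5286 0.2846 0.191 ] [0.5215 0.2312 0.191 ] 0.053896114327072114 -7.514397123519807 -7.514397123519807
[0.5148 0.1568 0.191 ] [0.5082 0.1012 0.191 ] 0.05605281757081775 -6.714475569180375 -6.714475569180375
time_s: 0.85
position: [0.2581, -0.5415, 0.3718]
orientation: [-0.0, 0.748, 0.664, 0.0]
ft_force: [-0.2, 0.3, 0.7]
grip_width: 0.0513
grip_force: 0.0
time_s: 1.55
position: [0.4411, -0.3797, 0.3717]
orientation: [-0.0, 0.748, 0.663, 0.0]
ft_force: [-0.2, -0.9, 1.1]
grip_width: 0.0511
grip_force: 0.0
[-9.38309137e-01  1.38736819e-01  3.94603708e-01  1.82643760e+00
 -2.17841361e-05  7.53658247e-01] (array([ 0.44018485, -0.38135999,  0.37150578]), array([[ 1.20874774e-01,  9.92667757e-01,  1.15800602e-04],
       [ 9.92667747e-01, -1.20874750e-01, -1.94846854e-04],
       [-1.79420821e-04,  1.38503592e-04, -9.99999974e-01]]))
```

View pics/side2.png

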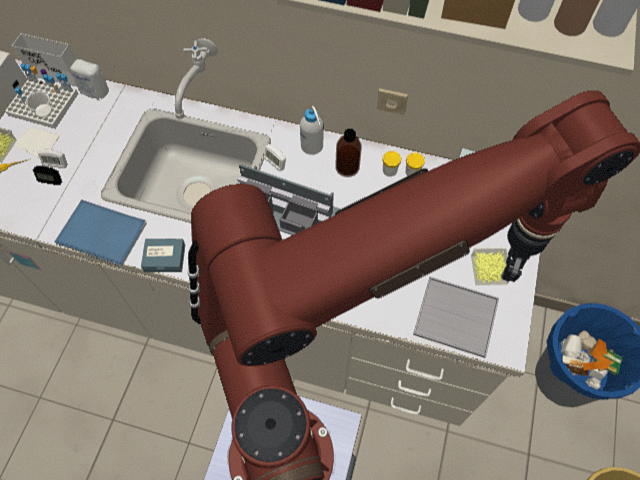

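The side view still has the bins half hidden, but shows the right bin's shallow tub at (300,215). The tool heading (−7°) matches the stand, so I go above the left bin's grip.

```bash
python3 -m jog '[40,2,0,0,40,2,0,0,40,2,0,0,40,2,0,0,40,2,0,0,40,2,0,0,40,2,0,0,40,2,0,0,40,2,0,0,40,2,0,0]' >/dev/null
python3 -m jog '[40,0,0,0,40,0,0,0,40,0,0,0,40,0,0,0,40,0,0,0,40,0,15,0,5,0,30,0,0,0,30,0,0,0,10,0,0,0,0,0]'
python3 - <<'E'
from h import *
S=capture("side");T=capture("top")
f=lambda I,x,y:cv2.resize(I[y:y+100,x:x+130],None,fx=5.8,fy=5.8,interpolation=cv2.INTER_CUBIC)[:295*2][:, :]
cv2.imwrite("pics/s3.png",f(S,220,150));cv2.imwrite("pics/t3.png",f(T,200,170));cv2.imwrite("pics/sf.png",S);cv2.imwrite("pics/tf.png",T)
print(rot())
X=np.array([.537,.2565,.171]);print(proj("side",X),proj("top",X),proj("side",rot()[0]),proj("top",rot()[0]))
cv2.imwrite("pics/both.png",cv2.resize(np.hstack([S[120:320,130:330],T[120:320,130:330]]),(800,400)))
E
```

```text
time_s: 3.6
position: [0.5387, 0.2536, 0.2848]
orientation: [-0.001, 0.75, 0.661, -0.001]
ft_force: [-0.7, 1.0, 0.0]
grip_width: 0.0516
grip_force: 0.0
(array([0.53953008, 0.25397584, 0.28768996]), array([[ 1.24972562e-01,  9.92159302e-01,  1.33331291e-03],
       [ 9.92160167e-01, -1.24972782e-01,  8.31067930e-05],
       [ 2.49083002e-04,  1.31247389e-03, -9.99999108e-01]]))
[246.35872076 206.22661784] [239.51841271 247.3449494 ] [242.76574051 180.88687157] [234.21400231 238.50151155]
```

View pics/both.png

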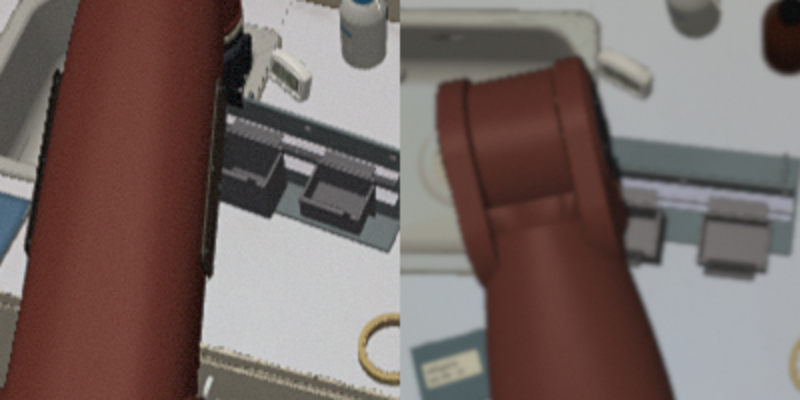

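Side view (left half): the deep bin is indeed the left one, partly hidden by the forearm. Shift 140 mm further left to uncover it.

```bash
python3 -m jog '[35,-10,-10,0,40,-10,-10,0,40,-10,0,0,25,0,0,0,0,0,0,0]'
python3 - <<'E'
from h import *
S=capture("side")
T=cv2.imread("pics/top0.png")
cv2.imwrite("pics/both2.png",np.hstack([cv2.resize(S[150:250,220:320],(400,400),interpolation=cv2.INTER_CUBIC),cv2.resize(T[185:285,210:310],(400,400),interpolation=cv2.INTER_CUBIC)]))
E
```

```text
time_s: 4.2
position: [0.5267, 0.4, 0.3076]
orientation: [0.0, 0.749, 0.663, 0.001]
ft_force: [-0.4, -0.3, 0.1]
grip_width: 0.0513
grip_force: 0.0
```

View pics/both2.png

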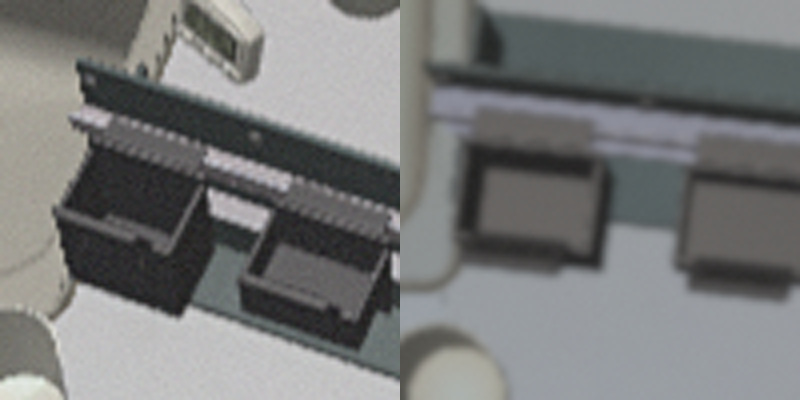

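Side (left half): deep bin's flange is seen nearly edge-on at about (103,220)–(160,247); tub rim front-right corner (170,252). Top (right half): flange free edge about (64,260)–(158,271), rim front-right corner (203,266).

```bash
python3 - <<'E'
from h import *
np.set_printoptions(precision=4,suppress=True)
s=lambda u,v:(220+u/4,150+v/4)
t=lambda u,v:(210+u/4,185+v/4)
for n,a,b in(("flL",s(103,220),t(66,260)),("flR",s(160,246),t(158,271)),("rimFR",s(170,252),t(203,266)),("rimFL",s(58,208),t(57,248)),("panelL",s(80,62),t(28,62)),
 ("shL",s(285,285),t(290,285)),):
    print(n,*tri(a,b))
# model check: predicted pixels for candidate pose
a=np.radians(-7);Rz=Ro.from_euler("z",a).as_matrix()
g=np.array([.537,.2565,.1707]);foot=g-Rz@np.array([-.0386,0,.1107]);print("foot",foot)
for n,q in(("flL",(-.0507,.03,.127)),("flR",(-.0507,-.03,.127)),("rimFR",(-.03,-.042,.09)),("rimFL",(-.03,.042,.09)),("rimBR",(.03,-.042,.09)),("botFR",(-.03,-.042,0)),("botFL",(-.03,.042,0))):
    X=foot+Rz@np.array(q);p=proj("side",X);r=proj("top",X);print(n,(p-[220,150])*4,(r-[210,185])*4)
E
```

```text
flL [0.5351 0.2726 0.1721] 0.028653587432913297
flR [0.5275 0.2249 0.1736] 0.016917369005621304
rimFR [0.5269 0.2077 0.1763] 0.0021024166303289867
rimFL [0.537  0.2896 0.1767] 0.0027140579135314998
panelL [0.6439 0.3103 0.1846] 0.00018315678181634316
shL [0.5225 0.1445 0.1698] 0.026230085286547477
foot [0.5753 0.2518 0.06  ]
flL [ 52.3073 211.2832] [ 59.4558 259.1613]
flR [136.8923 242.9559] [163.5118 273.3333]
rimFR [172.6069 252.6778] [195.4206 249.6606]
rimFL [ 57.0242 209.4323] [ 53.758  230.3731]
rimBR [211.7114 180.4973] [210.5815 150.0287]
botFR [182.9591 318.9424] [208.0753 269.8327]
botFL [ 72.5865 277.0878] [ 74.6759 251.6663]
```

The model reprojection agrees with both views to about 2 mm (heights included): grip at (0.537, 0.2565, 0.171). Go back above and descend.

```bash
python3 -m jog '[-40,10,0,0,-40,10,0,0,-40,8,0,0,-21,0,0,0,0,0,20,0,0,0,20,0,0,0,0,0,0,0,0,0]'; python3 - <<'E'
from h import *
p,R=rot();print(p,(R.T@(np.array([.537,.2565,.155])-p))*1e3)
E
```

```text
time_s: 5.05
position: [0.537, 0.2532, 0.2676]
orientation: [0.0, 0.75, 0.662, 0.0]
ft_force: [1.2, -0.9, 0.7]
grip_width: 0.0512
grip_force: 0.0
[0.53704728 0.25318308 0.26757491] [  3.27339759  -0.56607634 112.57477205]
```

```bash
python3 -m jog '[3,0,20,0,0,0,20,0,0,0,20,0,0,0,20,0,0,0,15,0,0,0,12,0,0,0,5,0,0,0,0,0]'; python3 -m jog '[0,0,0,0,0,0,0,0,0,0,0,0]' 0.7 20;python3 -m jog '[0,0,0,0,0,0,0,0,0,0,0,0]' 1 20
```

```text
time_s: 5.85
position: [0.5372, 0.2569, 0.1542]
orientation: [-0.0, 0.75, 0.662, -0.0]
ft_force: [0.0, 0.1, 0.2]
grip_width: 0.051
grip_force: 0.0
time_s: 6.15
position: [0.5366, 0.2573, 0.1554]
orientation: [-0.0, 0.749, 0.662, -0.0]
ft_force: [-7.3, 0.0, 4.6]
grip_width: 0.0256
grip_force: 3.3
time_s: 6.45
position: [0.5359, 0.2576, 0.1561]
orientation: [-0.001, 0.749, 0.662, -0.0]
ft_force: [-13.2, 0.8, 11.2]
grip_width: 0.022
grip_force: 17.9
```

```bash
python3 -m jog '[0,1,-4,0,0,1,-4,0,0,1,-3,0,0,1,-3,0,0,0,0,0,0,0,0,0]' 1 30
```

```text
time_s: 7.05
position: [0.5419, 0.2571, 0.1709]
orientation: [0.001, 0.749, 0.662, 0.002]
ft_force: [-4.6, 1.4, 8.8]
grip_width: 0.0147
grip_force: 30.8
```

```bash
python3 -m jog '[0,1.4,-3.4,0,0,1.4,-3.4,0,0,1.7,-3.2,0,0,1.7,-3.2,0,0,2,-3,0,0,2,-3,0,0,0,0,0,0,0,0,0]'; python3 - <<'E'
from h import *
S=capture("side");T=capture("top")
cv2.imwrite("pics/both4.png",np.hstack([cv2.resize(S[150:250,220:320],(400,400),interpolation=cv2.INTER_CUBIC),cv2.resize(T[185:285,210:310],(400,400),interpolation=cv2.INTER_CUBIC)]))
E
```

```text
time_s: 7.85
position: [0.5523, 0.2554, 0.1887]
orientation: [0.001, 0.75, 0.662, 0.001]
ft_force: [3.0, 2.7, 6.3]
grip_width: 0.0077
grip_force: 35.2
```

View pics/both4.png

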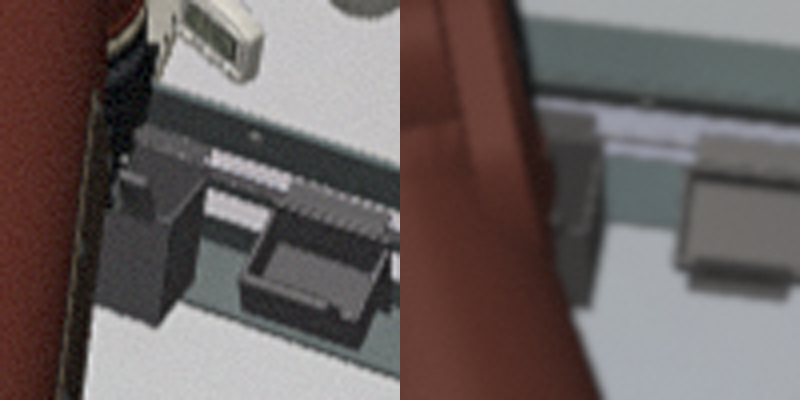

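The bin has swung out (~25°, flange flat in the pads at 7.7 mm), the bridge is still on the ledge and the shallow bin is hanging. Firm up the grip and lift straight up.

```bash
python3 -m jog '[0,0,0,0,0,0,0,0,0,0,-3,0,0,0,-4,0,0,0,-5,0,0,0,-6,0,0,0,-8,0,0,0,-10,0,0,0,-10,0]' 1 50; python3 -m jog '[0,0,-20,0,0,0,-25,0,0,0,-25,0,0,0,-25,0,0,0,-15,0,0,0,0,0,0,0,0,0]'
```

```text
time_s: 8.85
position: [0.5509, 0.2551, 0.234]
orientation: [-0.0, 0.75, 0.662, -0.0]
ft_force: [0.0, -0.3, -1.7]
grip_width: 0.0075
grip_force: 50.3
time_s: 9.55
position: [0.5514, 0.2553, 0.3433]
orientation: [0.0, 0.75, 0.662, 0.0]
ft_force: [-0.6, 0.8, -2.7]
grip_width: 0.0074
grip_force: 50.3
```

```bash
python3 -m jog '[-15,0,0,0,-30,-2,0,0,-40,-2,0,0,-40,-2,0,0,-40,-2,0,0,-40,-2,0,0,-40,-2,0,0,-40,-2,0,0,-40,-2,0,0,-40,-2,0,0]'>/dev/null; python3 -m jog '[-40,0,0,0,-40,0,0,0,-40,0,0,0,-40,0,0,0,-40,0,0,0,-25,0,0,0,-10,0,0,0,0,0,0,0,0,0,0,0]'; python3 - <<'E'
from h import *
p,R=rot();print(p,(R.T@(np.array([.46,-.337,.135])-p))*1e3)
E
```

```text
time_s: 11.45
position: [0.459, -0.3371, 0.3432]
orientation: [-0.0, 0.75, 0.662, 0.0]
ft_force: [0.0, -0.3, -1.7]
grip_width: 0.0075
grip_force: 50.3
[ 0.458978   -0.33707365  0.34319902] [3.13043772e-02 1.10311800e+00 2.08198619e+02]
```

```bash
python3 -m jog '[0,0,20,0,0,0,40,0,0,0,40,0,0,0,40,0,0,0,30,0,0,0,20,0,0,0,10,0,0,0,0,0,0,0,0,0]'; python3 - <<'E'
from h import *
S=capture("side");T=capture("top")
cv2.imwrite("pics/both5.png",np.hstack([cv2.resize(S[230:400,380:550],(400,400),interpolation=cv2.INTER_CUBIC),cv2.resize(T[220:360,410:550],(400,400),interpolation=cv2.INTER_CUBIC)]))
E
```

```text
time_s: 12.35
position: [0.4597, -0.3379, 0.1449]
orientation: [0.001, 0.749, 0.662, -0.0]
ft_force: [-0.2, -0.9, -2.6]
grip_width: 0.0073
grip_force: 50.3
```

View pics/both5.png

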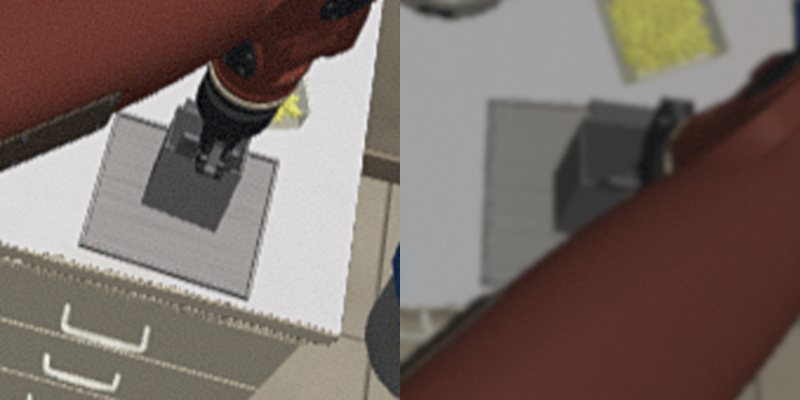

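The tilted bin hangs well inside the tray outline in both halves. Lower slowly until the floor is felt.

```bash
python3 -m jog '[0,0,7,0,0,0,7,0,0,0,4,0,0,0,3,0,0,0,0,0]'; python3 -m jog '[0,0,2,0,0,0,1,0,0,0,0,0]'
```

```text
time_s: 12.95
position: [0.459, -0.3379, 0.1226]
orientation: [-0.0, 0.75, 0.662, -0.0]
ft_force: [-1.8, 1.6, -0.8]
grip_width: 0.0075
grip_force: 50.7
time_s: 13.25
position: [0.4591, -0.3385, 0.1222]
orientation: [0.001, 0.75, 0.662, -0.0]
ft_force: [-7.9, 4.5, 18.9]
grip_width: 0.0069
grip_force: 53.7
```

```bash
python3 -m jog '[0,0,-2,0,0,0,0,0,0,0,0,0]' 1 20; python3 -m jog '[0,-3,0,0,0,-4,1,0,0,-4,1,0,0,0,0,0]' 0.86 20;  python3 -m jog '[0,-3,0.5,0,0,-4,1,0,0,-4,1,0,0,0,0,0]' 0.83 20
```

```text
time_s: 13.55
position: [0.4594, -0.3384, 0.1223]
orientation: [0.001, 0.75, 0.662, -0.0]
ft_force: [-1.8, 1.9, 7.4]
grip_width: 0.0073
grip_force: 51.7
time_s: 13.95
position: [0.4476, -0.3364, 0.1191]
orientation: [-0.0, 0.75, 0.662, -0.0]
ft_force: [0.0, -0.2, 0.4]
grip_width: 0.0117
grip_force: 0.1
time_s: 14.35
position: [0.4368, -0.3351, 0.1168]
orientation: [-0.0, 0.75, 0.662, -0.0]
ft_force: [-0.2, 0.6, 0.5]
grip_width: 0.0146
grip_force: 0.1
```

```bash
python3 -m jog '[0,-3,1,0,0,-4,1.5,0,0,-4,1.5,0,0,0,0,0]' 0.795 20; python3 -m jog '[0,-3,1,0,0,-4,1.5,0,0,-3,2,0,0,0,0,0]' 0.76 20; python3 -m jog '[0,-3,1.5,0,0,-4,2,0,0,-3,2,0,0,0,0,0]' 0.725 20; python3 - <<'E'
from h import *
S=capture("side");T=capture("top")
cv2.imwrite("pics/both6.png",np.hstack([cv2.resize(S[240:380,390:530],(400,400),interpolation=cv2.INTER_CUBIC),cv2.resize(T[220:360,410:550],(400,400),interpolation=cv2.INTER_CUBIC)]))
E
```

```text
time_s: 14.75
position: [0.4259, -0.3338, 0.1127]
orientation: [-0.0, 0.75, 0.662, -0.0]
ft_force: [-1.6, 0.4, -0.3]
grip_width: 0.0174
grip_force: 0.2
time_s: 15.15
position: [0.416, -0.3325, 0.1082]
orientation: [-0.0, 0.75, 0.662, -0.0]
ft_force: [-0.8, -0.5, 0.1]
grip_width: 0.0208
grip_force: 0.3
time_s: 15.55
position: [0.4061, -0.3312, 0.1026]
orientation: [-0.0, 0.75, 0.662, 0.0]
ft_force: [-0.3, 0.5, 1.0]
grip_width: 0.0235
grip_force: 0.0
```

View pics/both6.png

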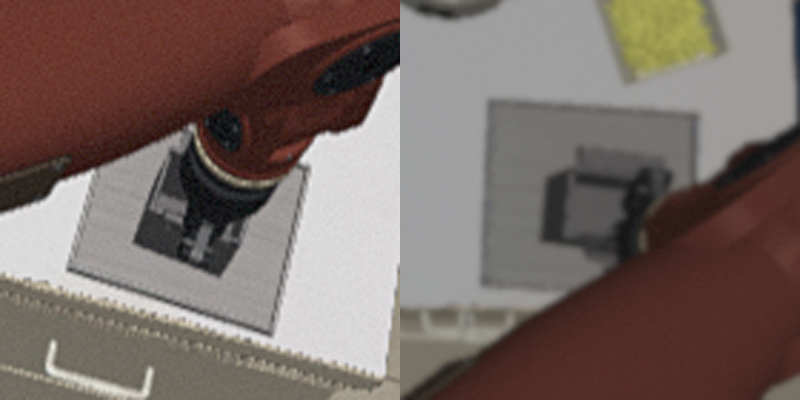

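The bin appears upright inside the tray (outline ~(545–670,150–260) in the top half). Settle the last degree, then open gradually and rise.

```bash
python3 -m jog '[0,-1.5,1,0,0,-1.5,1,0,0,0,0,0]' 0.69 20; python3 -m jog '[0,0,0,0,0,0,0,0]' 0.6; python3 -m jog '[0,0,0,0,0,0,0,0,0,0,0,0]' 0.25;  python3 -m jog '[0,0,-10,0,0,0,-20,0,0,0,-20,0,0,0,-30,0,0,0,-40,0,0,0,-40,0,0,0,-40,0,0,0,0,0]'; python3 -m jog '[-30,0,-10,0,-40,0,0,0,-40,0,0,0,-40,0,0,0,-40,0,0,0,-40,0,0,0,-20,0,0,0,0,0,0,0]'; python3 - <<'E'
from h import *
S=capture("side");T=capture("top")
cv2.imwrite("pics/s7.png",S);cv2.imwrite("pics/t7.png",T)
a=cv2.resize(S[240:380,390:530],(400,300),interpolation=cv2.INTER_CUBIC)
f=np.vstack([np.hstack([a,cv2.resize(T[220:360,410:550],(400,300),interpolation=cv2.INTER_CUBIC)]),np.hstack([cv2.resize(S[140:290,120:320],(400,300)),cv2.resize(T[180:330,130:370],(400,300))])])
cv2.imwrite("pics/fin.png",f)
T0=cv2.imread("pics/top0.png");d=cv2.absdiff(T,T0).max(2)
for n,(x,y,w,h) in dict(beaker=(205,265,36,36),slide=(132,280,56,48),tape=(320,280,46,44),shallow=(270,210,55,50)).items():print(n,d[y:y+h,x:x+w].mean())
E
```

```text
time_s: 15.95
position: [0.4036, -0.3311, 0.1011]
orientation: [0.0, 0.75, 0.662, 0.0]
ft_force: [0.6, -0.6, 0.5]
grip_width: 0.0264
grip_force: 0.4
time_s: 16.15
position: [0.4035, -0.331, 0.1009]
orientation: [-0.0, 0.75, 0.662, -0.0]
ft_force: [-0.0, -0.4, -1.3]
grip_width: 0.0343
grip_force: 0.0
time_s: 16.45
position: [0.4036, -0.331, 0.101]
orientation: [-0.0, 0.75, 0.662, -0.0]
ft_force: [-0.7, -0.8, -0.3]
grip_width: 0.0637
grip_force: 0.0
time_s: 17.25
position: [0.4046, -0.3324, 0.3078]
orientation: [0.004, 0.75, 0.662, -0.0]
ft_force: [-0.6, 0.5, -0.3]
grip_width: 0.0642
grip_force: 0.0
time_s: 18.05
position: [0.3713, -0.5813, 0.3093]
orientation: [-0.001, 0.75, 0.661, 0.0]
ft_force: [-0.6, 0.8, -0.6]
grip_width: 0.0639
grip_force: 0.0
beaker 6.878086419753086
slide 5.648809523809524
tape 6.920454545454546
shallow 4.962909090909091
```

View pics/fin.png

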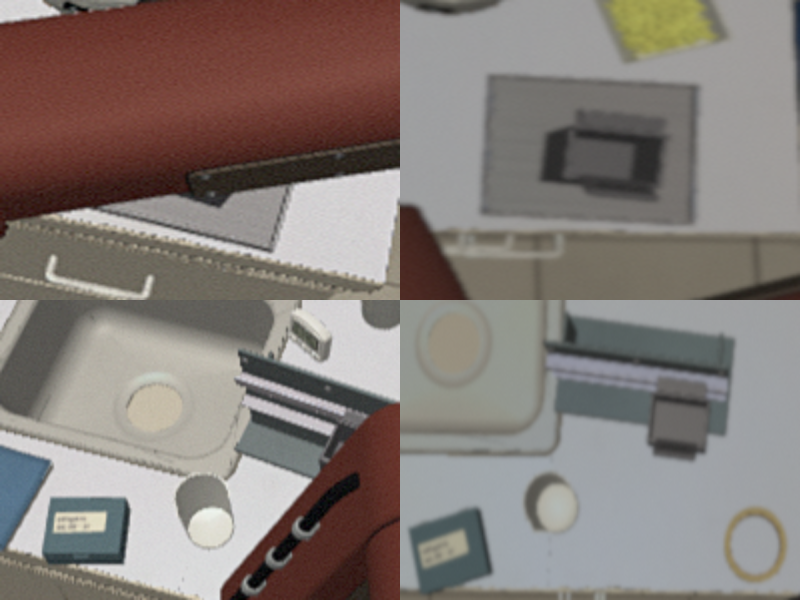

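The deep bin stands upright inside the tray (top right). The shallow bin still hangs, and the beaker, slide box and tape are unmoved.

```bash
python3 -c "
from workcell import workorder
print(workorder.hand_in())"
```

```text
the job is handed in; nothing more can be done
None
```

I took the deep bin off the rail and set it upright on the tray floor. The gripper is clear of it, the shallow bin still hangs, and the beaker, slide box and tape roll show no shift in the last pictures. The job is handed in, at about 18 s on the robot's clock.

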